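# Stop the cam with its high spot at the pointer

## Robot

A 6-joint arm with a two-finger parallel gripper is mounted at the origin on a cart in front of the work surface, level with it; the furniture and walls round the work are solid. World frame = base frame: x ahead of the robot, y to its left, z up, the work surface at z = 0. Lengths are in m, angles in rad, forces in N, time in s.
With the tool pointing down it reaches from about 0.35 to 0.975 m from the base axis. Payload 4.9 kg.
Tool frame: the origin (TCP) lies on the mounting face of the last link; the fingertips stand 173 mm ahead of it and the grasp point (between the pads) lies 155 mm ahead of it; x points along the fingers, y is the direction in which the jaws open and shut, and the axes are right-handed (so a half turn about x gives the same grasp; the last joint's range is limited). The gripper opens to 85 mm and grips with 20 to 120 N. Pads are 22 mm wide; open, the fingers measure 114 mm over their backs; the gripper's body (76 mm by 85 mm) begins 54 mm behind the grasp point. The pads swing forward as they close: fully open they stand 13 mm farther back than shut.
Start: joints at [-1.334, 0.053, 1.613, -0, 1.476, -0.119], TCP at [0.218, -0.586, 0.405] pointing down, gripper open.
Joint ranges: [-3.01, 3.01], [-1.01, 2.22], [0.06, 2.58], [-1.02, 4.17], [0.09, 2.62], [-3.14, 3.14]. Speed limits (rad/s): [2.57, 2.57, 3.14, 3.14, 3.14, 3.14].

## Interface

Orientations are given as a rotation vector (axis times angle).
In Python, from station import readout, get_image, camera_info, job gives the robot as it stands.
- The arm moves only by the shell command python3 -m pendant 'ROWS' [FORCE]. ROWS is text: rows parted by semicolons, each of 5 numbers parted by spaces: the opening, from 0 (shut) to 1 (fully open), then the shift along the tool's x, y, z in mm, then the turn about the tool's x in degrees. In form: claw dx dy dz spin; .... A call has 1 to 10 rows; each row is the pose to reach, as a shift and turn from the pose measured when the call began, along the tool's axes at that moment; what a row does not reach only later rows make up. A row lasts 1/10 s, in which the tool goes at most 50 mm and 8.59 degrees, less where a joint would pass 70% of its speed; a pose out of reach is approached as far as the arm can. A call with a gripper value outside its range is refused whole. The fingers move at their own pace and stop on an object; FORCE is the grip in N (left out, the last holds). Time passes only in rows, so rows that repeat a pose let the fingers close. It gives the time, the measured TCP pose, the force and the opening at its end, in the units of the state.
- readout.get_obs(): the state, without advancing time (a new reading comes with each control period).
- get_image(name): name is "side" or "top"; returns the picture (384x512x3 uint8, red, green, blue); there is no depth.
- camera_info(name): a dict with "fx", "fy", "cx", "cy" (pixels), "D" ([k1, k2, p1, p2, k3] as OpenCV has them; the pictures are not rectified), "position" and "orientation" of the camera in the world. Camera axes: x right, y up, looking along -z (the intrinsics and any distortion apply to the point x, -y, -z); pixel columns grow to the right and rows downward; lengths in m; the calibration is good to about 2 mm. A picture is of the moment at which its call begins. camera_info takes no time and is no camera call.
- job.finish_job(): hands the job in, once; it reports no verdict.
The state is a dict: "t": time; "q": joint angles; "dq": joint speeds; "effort": joint torques, N m; "tool_pos": TCP position; "tool_rot": TCP orientation; "contact_force": force on the tool from outside, world axes, zero at the start; "wrist_torque": the same for the moment, N m; "opening": finger opening in m.
Only numpy, scipy, OpenCV 4.12 (cv2) and the standard library are available. Lean on these libraries where they do the work, as an engineer would, in place of code of your own. Each camera call takes 0.05 s, during which the arm holds its last target. There are 200 camera calls.

## Task

Two small wheels stand on bench runout stands, each with a fixed pointer beside its rim: one wheel is round, the other is a cam with a high spot (a nose) on its rim. Take the cam by the bar on its hub, turn it slowly until the high spot stops right at the tip of its pointer, and let go. Leave the round wheel as it is.

Things in the scene. Friction and masses are not known exactly. Their poses are not given: they have to be found in the camera images.
- cam_grip (a point): centre of the grip on the egg-shaped aluminium cam's black hub bar: on its upright axle, 62 mm above the worktop. Bar 44 long, 16 thick, 46 to 74 mm above the worktop; pinch its thickness from above. x: across the bar's thickness, to the cam's high spot; y: along the bar; z: up. Cam plate: top at 34 mm height, rim 34 mm from the axle, 64 mm at the high spot (rounded nose). The stand is fixed
- cam (a joint): cam angle in rad about its axle: 0 with the high spot exactly at the pointer, growing counter-clockwise seen from above; starts at 0.6 to 1.4, so turn it clockwise by that much in one grasp. Light friction (0.06 N m), no spring: it stays where left. Turn it at about 1 rad/s or less; over 3 rad/s is spinning it
- cam_stand_tip (a point): tip of the fixed steel pointer of the cam's stand, 68 mm from the axle and 28 mm above the worktop, 4 mm clear of the high spot when that stands at it. It sticks out of a metal block 84 to 102 mm from the axle, 24 mm wide, with its top 44 mm above the worktop. To the left of both stands is a fixed microscope 381 mm tall (x 0.42 to 0.60, y -0.13 to 0.05 m): cross it well above
- disc_bar_end (a point): one end of the black bar on the round aluminium wheel (radius 44 mm), 22 mm from its axle and 62 mm above the worktop. That wheel has an equal stand, its axle 14 to 21 cm from the cam's; it turns as easily and is not to be turned. At the far left is a shaker over 0.8 m tall (x over 0.53, y 0.22 to 0.68 m): keep nearer the robot than that while crossing

How it is judged:
By the outcome, as a careful person would: the job done as asked, in the order asked, and still so for the second after the job is handed in, with the robot touching nothing.
It also fails if it takes over 40 s, if anything falls off the work surface, if the arm or the gripper's body presses on something with over 40 N, if the wrist force passes 120 N, or if a joint passes its speed limit or range.

## Working session

There is one attempt and no reset: what is moved stays moved. The work goes in short steps, Python scripts to look and compute and a shell command to move; the robot and the scene stay as the last step left them, time stands still between calls to the robot, and variables do not carry over. Pictures are saved under pics/ and viewed, and the job is handed in when it is done.

```bash
mkdir -p pics; cat > h.py <<'E'
import numpy as np, cv2
from scipy.spatial.transform import Rotation as R
from station import readout, get_image, camera_info, job
def cam(n):
    c=camera_info(n); o=np.array(c["orientation"],float)
    Rm=R.from_rotvec(o).as_matrix() if o.size==3 else (o if o.shape==(3,3) else R.from_quat(o).as_matrix())
    K=np.array([[c["fx"],0,c["cx"]],[0,c["fy"],c["cy"]],[0,0,1.]])
    return K,np.array(c["D"],float),Rm,np.array(c["position"],float)
def ray(n,uv,z):
    K,D,Rm,p=cam(n)
    q=cv2.undistortPoints(np.array(uv,float).reshape(-1,1,2),K,D).reshape(-1,2)
    d=np.c_[q[:,0],-q[:,1],-np.ones(len(q))]@Rm.T
    return p+d*((z-p[2])/d[:,2])[:,None]
def proj(n,X):
    K,D,Rm,p=cam(n); c=(np.array(X,float).reshape(-1,3)-p)@Rm
    return cv2.projectPoints(c*[1,-1,-1],np.zeros(3),np.zeros(3),K,D)[0].reshape(-1,2)
def save(n,f):
    im=get_image(n); cv2.imwrite(f"pics/{f}.png",im[:,:,::-1]); return im
E
python3 - <<'E'
from h import *
for n in("top","side"): print(n,camera_info(n)); save(n,n+"0")
o=readout.get_obs(); print(o["t"],o["tool_pos"],R.from_rotvec(o["tool_rot"]).as_matrix().round(3),o["opening"])
E
```

```text
top {'fx': 478.4946309681169, 'fy': 478.4946309681169, 'cx': 256.9246815764709, 'cy': 193.05742525182112, 'D': array([-0.12711671,  0.        ,  0.        ,  0.        ,  0.        ]), 'position': array([ 0.4187988 , -0.31286497,  0.93820591]), 'orientation': array([ 0.0576024 , -0.03123095, -1.58203754])}
side {'fx': 352.17695081119416, 'fy': 352.17695081119416, 'cx': 256.61316884942, 'cy': 191.45169305321792, 'D': array([-0.0500972,  0.       ,  0.       ,  0.       ,  0.       ]), 'position': array([ 0.43000889, -1.06780566,  0.4783593 ]), 'orientation': array([ 1.07759571, -0.01973535, -0.0670369 ])}
0.1 [ 0.21765668 -0.58560829  0.40358161] [[-0.     0.348 -0.937]
 [ 0.002 -0.937 -0.348]
 [-1.    -0.002 -0.   ]] 0.08528114809601893
```

View pics/top0.png

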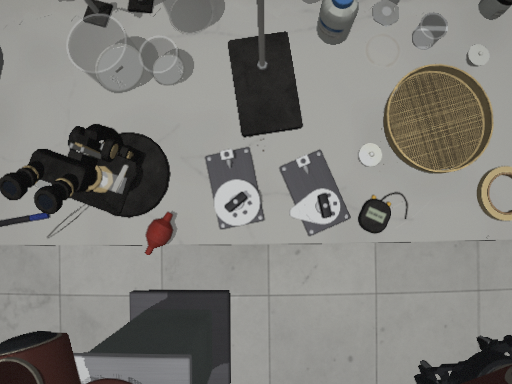

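View pics/side0.png

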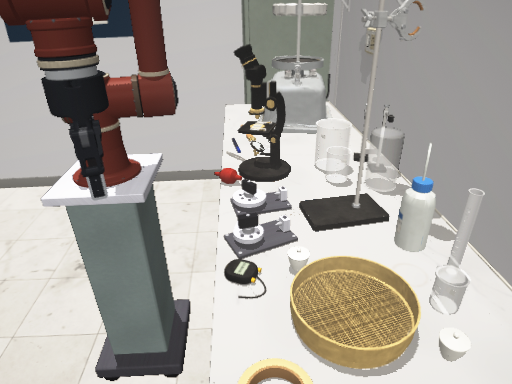

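```bash
python3 - <<'E'
from h import *
im=cv2.imread("pics/top0.png")[140:240,200:360]
cv2.imwrite("pics/z0.png",cv2.resize(im,None,fx=5,fy=5,interpolation=cv2.INTER_CUBIC))
E
```

```text
(no output)
```

View pics/z0.png

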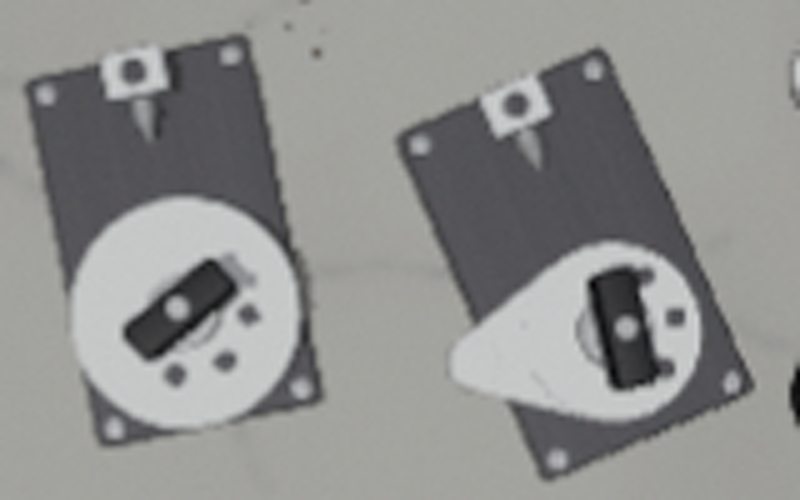

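The picture shows the round wheel on the left (bar centre near px 235,201). The cam is on the right: axle dot near px (325,205), nose tip near (290,213), pointer tip near (308,173).

```bash
python3 - <<'E'
from h import *
Z=lambda x,y:[200+(x+.5)/5-.5,140+(y+.5)/5-.5]
a=ray("top",[Z(626,327)],.075)[0]; n=ray("top",[Z(451,366)],.034)[0]; t=ray("top",[Z(543,170)],.028)[0]
blk=ray("top",[Z(516,104)],.044)[0]
b1=ray("top",[Z(609,269)],.074)[0]; b2=ray("top",[Z(637,386)],.074)[0]
d=ray("top",[Z(177,307)],.075)[0]
ang=lambda v:np.degrees(np.arctan2(v[1],v[0]))
print("axle",a,"nose",n,"tip",t,"disc",d)
print("r nose,tip,blk",[np.linalg.norm((k-a)[:2]) for k in(n,t,blk)],"discdist",np.linalg.norm((d-a)[:2]))
print("angs nose tip blk bar",ang(n-a),ang(t-a),ang(blk-a),ang(b1-b2),np.linalg.norm(b1-b2),(b1+b2)/2)
q=[]
for f in np.linspace(0,2*np.pi,25):q.append(a[:2]+.034*np.array([np.cos(f),np.sin(f)]))
im=cv2.imread("pics/side0.png")
for X,c in((a,(0,0,255)),(n,(0,255,0)),(t,(255,0,0)),(d,(0,255,255))):
    u=proj("side",X)[0]; print(u)
    cv2.circle(im,tuple(int(round(v*8)) for v in u),12,c,-1,shift=3)
cv2.imwrite("pics/s1.png",cv2.resize(im[170:260,210:310],None,fx=6,fy=6,interpolation=cv2.INTER_CUBIC))
E
```

```text
axle [ 0.44459217 -0.42094639  0.075     ] nose [ 0.43191314 -0.35964088  0.034     ] tip [ 0.50635646 -0.39623471  0.028     ] disc [ 0.45378612 -0.25887429  0.075     ]
r nose,tip,blk [np.float64(0.06260289627612106), np.float64(0.06652438942112791), np.float64(0.09249974453107754)] discdist 0.16233265708550462
angs nose tip blk bar 101.68500851849532 21.80617895175199 22.81601431689792 12.460842181033843 0.04344806407536223 [ 0.44447675 -0.41998572  0.074     ]
[247.17322739 214.3572124 ]
[241.27291987 215.63745552]
[274.23238906 224.7625875 ]
[248.17394351 180.78350819]
```

View pics/s1.png

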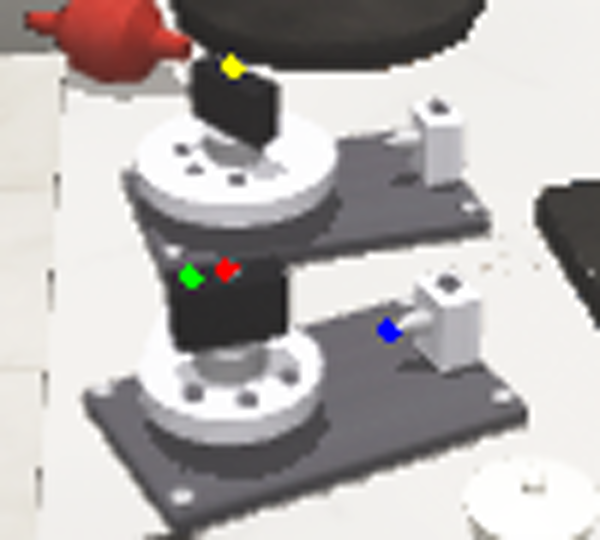

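Both views agree: nose radius is 63 mm, tip 67 mm, and the wheels are 162 mm apart. The cam angle is about 80° (1.39 rad). I'll move over the cam with the jaws aligned.

```bash
python3 -m pendant '1 0 -10 -30 1; 1 0 -20 -65 2; 1 0 -29 -100 3; 1 10 -38 -135 4; 1 20 -48 -170 5; 1 30 -58 -205 6; 1 40 -66 -235 7; 1 50 -72 -257 8; 1 55 -76 -268 8; 1 60 -76 -270 8'; python3 - <<'E'
from h import *
o=readout.get_obs(); M=R.from_rotvec(o["tool_rot"]).as_matrix()
print(o["tool_pos"],M.round(3),o["q"]); print("shift mm",(M.T@(np.array([.4445,-.4205,.217])-o["tool_pos"])*1e3).round(1))
print("jaw",np.degrees(np.arctan2(M[1,1],M[0,1])))
save("top","t1");save("side","s2")
E
```

```text
t: 1.1
tool_pos: [0.4449, -0.4194, 0.343]
tool_rot: [2.106, 0.234, -2.108]
contact_force: [-0.3, -0.6, 0.8]
opening: 0.0852
[ 0.44485284 -0.41942026  0.34301183] [[-0.001  0.216 -0.976]
 [ 0.003 -0.976 -0.216]
 [-1.    -0.003  0.001]] [-8.77764539e-01  6.61854023e-02  1.70356435e+00  7.19150741e-04
  1.37453771e+00  4.74687961e-01]
shift mm [126.    1.3   0.5]
jaw -77.49795669630448
```

View pics/s2.png

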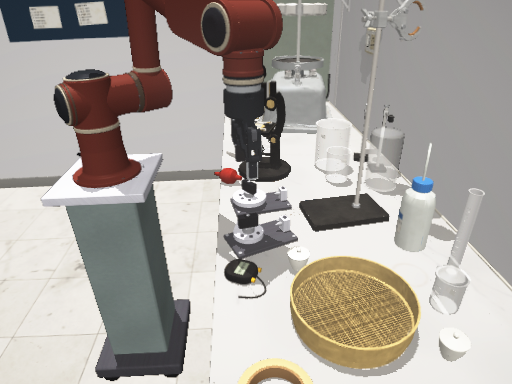

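The gripper hangs above the cam (px 248,180) with nothing in the way. Descending.

```bash
python3 -m pendant '1 20 1 0 0; 1 45 1 0 0; 1 70 1 0 0; 1 90 1 0 0; 1 105 1 0 0; 1 116 1 0 0; 1 123 1 0 0; 1 126 1 0 0; 1 126 1 0 0'; python3 - <<'E'
from h import *
o=readout.get_obs();print(o["tool_pos"],o["contact_force"])
a=save("side","s3")
cv2.imwrite("pics/s3z.png",cv2.resize(cv2.imread("pics/s3.png")[150:260,200:310],None,fx=5,fy=5,interpolation=cv2.INTER_CUBIC))
E
```

```text
t: 2.1
tool_pos: [0.4439, -0.4212, 0.2171]
tool_rot: [2.107, 0.232, -2.11]
contact_force: [0.6, -0.1, 0.5]
opening: 0.0854
[ 0.44393093 -0.42118981  0.21712225] [ 0.60905413 -0.07743387  0.45687019]
```

View pics/s3z.png

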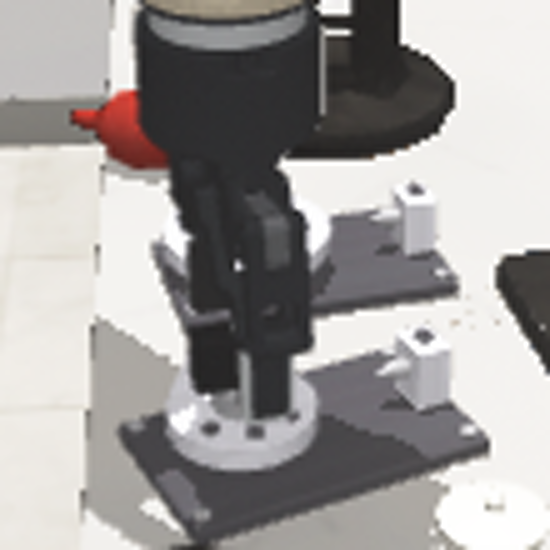

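The fingers straddle the bar just above the plate, with no contact. Closing gently.

```bash
python3 -m pendant '0 0 0 0 0; 0 0 0 0 0; 0 0 0 0 0; 0 0 0 0 0; 0 0 0 0 0; 0 0 0 0 0; 0 0 0 0 0; 0 0 0 0 0' 30; python3 - <<'E'
from h import *
o=readout.get_obs();M=R.from_rotvec(o["tool_rot"]).as_matrix()
print(o["tool_pos"],o["contact_force"],o["wrist_torque"],o["opening"],"jaw",np.degrees(np.arctan2(M[1,1],M[0,1])))
E
```

```text
t: 2.95
tool_pos: [0.4442, -0.4213, 0.218]
tool_rot: [2.107, 0.231, -2.109]
contact_force: [-0.3, 1.4, 5.1]
opening: 0.0251
[ 0.44418844 -0.42129836  0.21802101] [-0.25650748  1.44583023  5.09789454] [0.38626749 0.13516511 0.00375691] 0.025071941267434273 jaw -77.59381952966133
```

```bash
python3 -m pendant '0 0 0 0 0; 0 0 0 0 0; 0 0 0 0 0'; python3 - <<'E'
from h import *
o=readout.get_obs();M=R.from_rotvec(o["tool_rot"]).as_matrix()
print(o["contact_force"],o["wrist_torque"],o["opening"],"jaw",np.degrees(np.arctan2(M[1,1],M[0,1])))
save("side","s4");save("top","t4")
a=cv2.imread("pics/s4.png")[150:260,200:310];b=cv2.imread("pics/t4.png")[140:240,250:360]
cv2.imwrite("pics/z4.png",np.hstack([cv2.resize(k,(400,400),interpolation=cv2.INTER_CUBIC) for k in(a,b)]))
E
```

```text
t: 3.25
tool_pos: [0.4442, -0.4213, 0.218]
tool_rot: [2.107, 0.231, -2.109]
contact_force: [-1.1, 2.3, 4.6]
opening: 0.0247
[-1.08164636  2.30028795  4.58907225] [ 0.30426946  0.17449233 -0.01343282] 0.024738959677450573 jaw -77.59472583557411
```

View pics/z4.png

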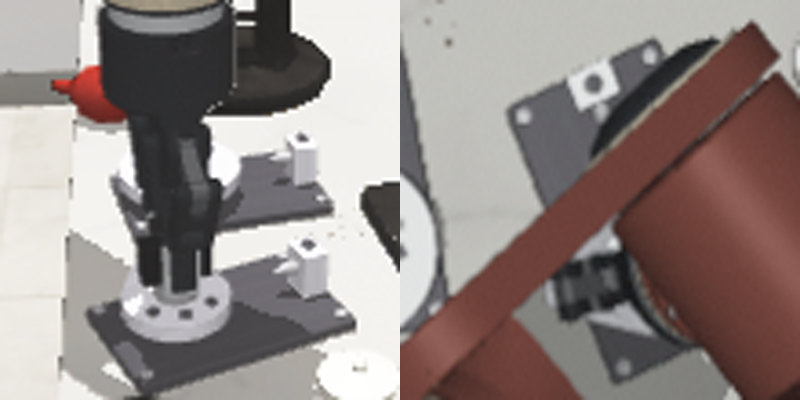

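The fingers stalled at 25 mm with about 5 N upward. The tips are probably catching the round hub under the bar, so I'll open a little, rise 7 mm and close again.

```bash
python3 -m pendant '0.5 0 0 0 0; 0.5 0 0 0 0; 0.5 0 0 0 0; 0.5 -4 0 0 0; 0.5 -7 0 0 0; 0 -7 0 0 0; 0 -7 0 0 0; 0 -7 0 0 0; 0 -7 0 0 0; 0 -7 0 0 0' 30; python3 - <<'E'
from h import *
o=readout.get_obs();M=R.from_rotvec(o["tool_rot"]).as_matrix()
print(o["wrist_torque"],"jaw",np.degrees(np.arctan2(M[1,1],M[0,1])))
save("side","s5");save("top","t5")
a=cv2.imread("pics/s5.png")[150:260,200:310];b=cv2.imread("pics/t5.png")[140:240,250:360]
cv2.imwrite("pics/z5.png",np.hstack([cv2.resize(k,(400,400),interpolation=cv2.INTER_CUBIC) for k in(a,b)]))
E
```

```text
t: 4.35
tool_pos: [0.4443, -0.4213, 0.2256]
tool_rot: [2.107, 0.231, -2.109]
contact_force: [-1.6, 2.1, 6.0]
opening: 0.0152
[0.3941143  0.22943084 0.01339757] jaw -77.59019666365492
```

View pics/z5.png

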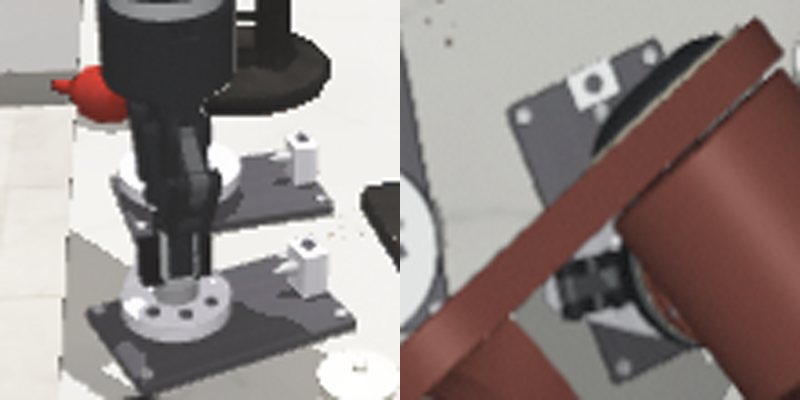

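The grip is now on the bar (opening 15 to 16 mm). Turning it clockwise slowly, 40° first.

```bash
python3 -m pendant '0 0 0 0 2; 0 0 0 0 6; 0 0 0 0 11; 0 0 0 0 16; 0 0 0 0 21; 0 0 0 0 26; 0 0 0 0 31; 0 0 0 0 35; 0 0 0 0 38; 0 0 0 0 40'; python3 - <<'E'
from h import *
o=readout.get_obs();M=R.from_rotvec(o["tool_rot"]).as_matrix()
print(o["wrist_torque"],o["q"],"jaw",np.degrees(np.arctan2(M[1,1],M[0,1])))
save("top","t6");cv2.imwrite("pics/z6.png",cv2.resize(cv2.imread("pics/t6.png")[140:240,250:360],None,fx=5,fy=5,interpolation=cv2.INTER_CUBIC))
E
```

```text
t: 5.45
tool_pos: [0.4444, -0.4211, 0.2256]
tool_rot: [-1.949, 0.478, 1.952]
contact_force: [-1.2, 1.8, 2.8]
opening: 0.0154
[0.33573055 0.05023356 0.03571263] [-8.80169242e-01  1.95339328e-01  1.77341849e+00  9.55804948e-04
  1.17538227e+00  1.17325261e+00] jaw -117.67366779183305
```

View pics/z6.png

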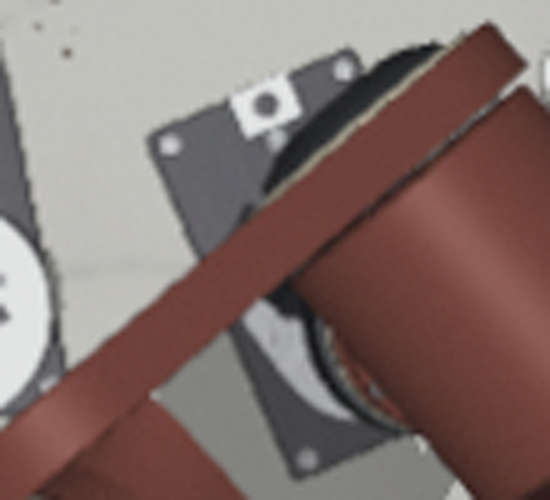

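The cam plate turned with the gripper; its flank is now visible at lower left. Turning the remaining 40°.

```bash
python3 -m pendant '0 0 0 0 2; 0 0 0 0 6; 0 0 0 0 11; 0 0 0 0 16; 0 0 0 0 21; 0 0 0 0 26; 0 0 0 0 31; 0 0 0 0 35; 0 0 0 0 38; 0 0 0 0 40'; python3 - <<'E'
from h import *
o=readout.get_obs();M=R.from_rotvec(o["tool_rot"]).as_matrix()
print(o["wrist_torque"],"jaw",np.degrees(np.arctan2(M[1,1],M[0,1])))
save("side","s7");save("top","t7")
a=cv2.imread("pics/s7.png")[190:260,220:290];b=cv2.imread("pics/t7.png")[140:240,250:350]
cv2.imwrite("pics/z7.png",np.hstack([cv2.resize(k,(400,400),interpolation=cv2.INTER_CUBIC) for k in(a,b)]))
E
```

```text
t: 6.5
tool_pos: [0.4445, -0.421, 0.2256]
tool_rot: [-1.487, 0.998, 1.49]
contact_force: [-0.6, 2.8, 2.6]
opening: 0.0153
[ 0.3144157  -0.03811653  0.03676579] jaw -157.77128104432165
```

View pics/z7.png

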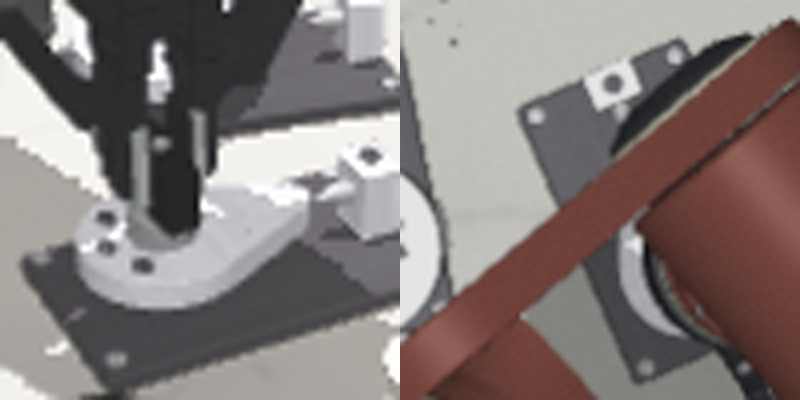

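The side view shows the nose at the pointer tip. Next I'll check the pointer direction from the stand plate screws and overlay the ideal nose axis in the side view.

```bash
python3 - <<'E'
from h import *
Z=lambda x,y:[200+(x+.5)/5-.5,140+(y+.5)/5-.5]
s=ray("top",[Z(420,145),Z(594,69),Z(733,382),Z(558,460)],.010)
ang=lambda v:np.degrees(np.arctan2(v[1],v[0]))
print("stand dirs",ang(s[0]-s[3]),ang(s[1]-s[2]),ang(s[0]-s[1])-90)
mid1=(s[0]+s[1])/2;mid2=(s[2]+s[3])/2;print("centreline",ang(mid1-mid2),"offset of axle/tip/blk from it mm")
u=(mid1-mid2)[:2];u/=np.linalg.norm(u)
a=np.array([.4446,-.4209])
for p in(a,[.50636,-.39623],[.4446,-.4209]+.0925*np.array([np.cos(np.radians(22.8)),np.sin(np.radians(22.8))])):
    w=np.array(p)-mid2[:2];print((u[0]*w[1]-u[1]*w[0])*1e3)
im=cv2.imread("pics/s7.png")[190:260,220:290];S=10
outs=[]
for th in(18,22.3,26):
    k=cv2.resize(im,None,fx=S,fy=S,interpolation=cv2.INTER_CUBIC);c=np.radians(th)
    rn=.010;dn=.054;ph=np.arccos((.034-rn)/dn) # hull of two circles
    t1=np.linspace(-ph,ph,15);t2=np.linspace(ph,2*np.pi-ph,60)
    P=np.r_[np.c_[dn+rn*np.cos(t1),rn*np.sin(t1)],np.c_[.034*np.cos(t2),.034*np.sin(t2)]]
    P=P@np.array([[np.cos(c),np.sin(c)],[-np.sin(c),np.cos(c)]])+a
    q=(proj("side",np.c_[P,np.full(len(P),.034)])-[220,190]+.5)*S
    cv2.polylines(k,[q.astype(int).reshape(-1,1,2)],True,(0,0,255),1)
    outs.append(k[250:550,350:,:][:, :])
cv2.imwrite("pics/z8.png",cv2.resize(np.vstack(outs),(233,600)) if 0 else np.hstack([cv2.resize(o,(266,228)) for o in outs]))
cv2.imwrite("pics/z9.png",outs[1])
E
```

```text
stand dirs 22.783319229550866 22.860336962275216 22.98353128137535
centreline 22.821802869920454 offset of axle/tip/blk from it mm
0.591684604617837
-0.6242171697903518
0.5564854078164914
```

View pics/z8.png

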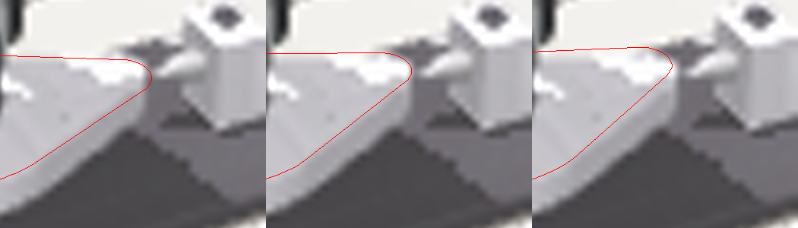

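The stand axis reads 22.8°, and the nose as held is at about 22.2°, so the error is within measurement noise. Releasing partly first, then rising clear.

```bash
python3 -m pendant '0.15 0 0 0 0; 0.25 0 0 0 0; 0.4 0 0 0 0; 0.6 0 0 0 0; 0.6 0 0 0 0; 0.6 0 0 0 0' && python3 -m pendant '0.6 -5 0 0 0; 0.6 -20 0 0 0; 0.6 -45 0 0 0; 0.6 -75 0 0 0; 0.6 -105 0 0 0; 0.6 -130 0 0 0; 0.6 -140 0 0 0; 0.6 -140 0 0 0'
```

```text
t: 7.2
tool_pos: [0.4444, -0.421, 0.2255]
tool_rot: [-1.488, 0.997, 1.491]
contact_force: [0.0, 1.0, -0.6]
opening: 0.0512
t: 8.0
tool_pos: [0.4448, -0.4217, 0.3686]
tool_rot: [-1.492, 0.998, 1.487]
contact_force: [-0.4, -0.4, -0.6]
opening: 0.0513
```

```bash
python3 -m pendant '0.6 0 10 -5 0; 0.6 0 35 -17 0; 0.6 0 65 -32 0; 0.6 0 100 -50 0; 0.6 0 135 -67 0; 0.6 0 165 -82 0; 0.6 0 190 -95 0; 0.6 0 203 -101 0; 0.6 0 203 -101 0'; python3 - <<'E'
from h import *
save("side","s10");save("top","t10")
b=cv2.imread("pics/t10.png")[140:240,200:360]
cv2.imwrite("pics/z10.png",cv2.resize(b,None,fx=5,fy=5,interpolation=cv2.INTER_CUBIC))
E
```

```text
t: 8.9
tool_pos: [0.2937, -0.5932, 0.3665]
tool_rot: [-1.488, 0.998, 1.487]
contact_force: [0.9, 0.7, -0.2]
opening: 0.0512
```

View pics/z10.png

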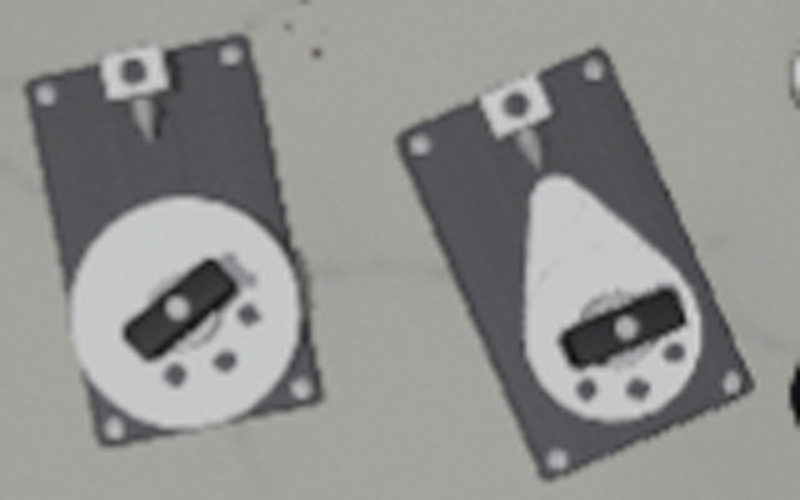

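The wheel stands free; the nose (zoom 553,175) looks close to the pointer tip (540,168), perhaps slightly clockwise of it. I'll measure this by comparing rendered silhouettes.

```bash
python3 - <<'E'
from h import *
from scipy.optimize import minimize
ang=lambda v:np.degrees(np.arctan2(v[1],v[0]))
def fit(f,th0):
    g=cv2.imread(f,0); S=6; x0,y0=270,160
    k=cv2.resize(g[160:240,270:350],None,fx=S,fy=S,interpolation=cv2.INTER_LINEAR).astype(float)
    k=cv2.GaussianBlur(k,(0,0),2); gx,gy=cv2.Sobel(k,6,1,0),cv2.Sobel(k,6,0,1)
    def outline(p,e=0):
        c=np.radians(p[2]);rn=p[3]/1e3;dn=.064-rn;ph=np.arccos((.034-rn)/dn);rn+=e
        t1=np.linspace(-ph,ph,40);t2=np.linspace(ph,2*np.pi-ph,110)
        l=np.linspace(0,1,60)[1:-1,None]; A=np.c_[dn+rn*np.cos(t1),rn*np.sin(t1)];B=(.034+e)*np.c_[np.cos(t2),np.sin(t2)]
        P=np.r_[A,A[-1]*(1-l)+B[0]*l,B,B[-1]*(1-l)+A[0]*l]
        P=P@np.array([[np.cos(c),np.sin(c)],[-np.sin(c),np.cos(c)]])+np.array(p[:2])/1e3
        q=(proj("top",np.c_[P,np.full(len(P),.034)])-[x0,y0]+.5)*S-.5
        return cv2.remap(k.astype(np.float32),q[:,0].astype(np.float32),q[:,1].astype(np.float32),1)
    cost=lambda p:-np.mean(np.clip(outline(p,-.0015)-outline(p,.0015),-20,90))
    r=min((minimize(cost,[444.6,-420.9,t,10],method="Nelder-Mead",options=dict(initial_simplex=None,xatol=.01,fatol=.001)) for t in th0),key=lambda r:r.fun)
    return r
print(fit("pics/t10.png",[16,20,24]).__dict__['x'], fit("pics/top0.png",[99,102,105]).x)
# edges
Z=lambda x,y:[200+(x+.5)/5-.5,140+(y+.5)/5-.5]
b=ray("top",[Z(567,355),Z(682,303)],.074);print("bar+90",ang(b[1]-b[0])+90)
g=cv2.imread("pics/t10.png")
gz=cv2.resize(g[140:240,200:360],None,fx=5,fy=5,interpolation=cv2.INTER_CUBIC).max(2)
m=(gz<52).astype(np.uint8);n,l,st,c=cv2.connectedComponentsWithStats(m)
for i in range(1,n):
    if 500<st[i,4]<9000 and c[i][0]>500 and c[i][1]>220:
        cnt=cv2.findContours((l==i).astype(np.uint8),0,1)[0][0];bx=cv2.boxPoints(cv2.minAreaRect(cnt))
        w=ray("top",[Z(*p) for p in bx],.074);print(st[i],c[i],[ang(w[(j+1)%4]-w[j])%90 for j in range(4)],ray("top",[Z(*c[i])],.074))
a=cv2.resize(cv2.imread("pics/s10.png")[190:260,220:300],None,fx=8,fy=8,interpolation=cv2.INTER_CUBIC);cv2.imwrite("pics/s10z.png",a)
E
```

```text
Traceback (most recent call last):
KeyError: 'x'
```

```bash
python3 - <<'E'
from h import *
from scipy.optimize import minimize
ang=lambda v:np.degrees(np.arctan2(v[1],v[0]))
def fit(f,th0):
    g=cv2.imread(f,0); S=6; x0,y0=270,160
    k=cv2.resize(g[160:240,270:350],None,fx=S,fy=S,interpolation=cv2.INTER_LINEAR).astype(np.float32)
    k=cv2.GaussianBlur(k,(0,0),2)
    def outline(p,e=0):
        c=np.radians(p[2]);rn=p[3]/1e3;dn=.064-rn;ph=np.arccos((.034-rn)/dn);rn+=e
        t1=np.linspace(-ph,ph,40);t2=np.linspace(ph,2*np.pi-ph,110)
        l=np.linspace(0,1,60)[1:-1,None]; A=np.c_[dn+rn*np.cos(t1),rn*np.sin(t1)];B=(.034+e)*np.c_[np.cos(t2),np.sin(t2)]
        P=np.r_[A,A[-1]*(1-l)+B[0]*l,B,B[-1]*(1-l)+A[0]*l]
        P=P@np.array([[np.cos(c),np.sin(c)],[-np.sin(c),np.cos(c)]])+np.array(p[:2])/1e3
        q=((proj("top",np.c_[P,np.full(len(P),.034)])-[x0,y0]+.5)*S-.5).astype(np.float32)
        return cv2.remap(k,q[:,:1],q[:,1:],1)
    cost=lambda p:-np.mean(np.clip(outline(p,-.0015)-outline(p,.0015),-20,90))
    r=min((minimize(cost,[444.6,-420.9,t,10],method="Nelder-Mead") for t in th0),key=lambda r:r.fun)
    return r.x.round(2),r.fun
print(fit("pics/t10.png",[16,20,24]), fit("pics/top0.png",[99,102,105]))
Z=lambda x,y:[200+(x+.5)/5-.5,140+(y+.5)/5-.5]
g=cv2.imread("pics/t10.png")
gz=cv2.resize(g[140:240,200:360],None,fx=5,fy=5,interpolation=cv2.INTER_CUBIC).max(2)
m=(gz<52).astype(np.uint8);n,l,st,c=cv2.connectedComponentsWithStats(m)
for i in range(1,n):
    if 500<st[i,4]<9000 and c[i][0]>500 and c[i][1]>220:
        cnt=cv2.findContours((l==i).astype(np.uint8),0,1)[0][0];bx=cv2.boxPoints(cv2.minAreaRect(cnt))
        w=ray("top",[Z(*p) for p in bx],.074);print(st[i],[ang(w[(j+1)%4]-w[j])%90 for j in range(4)],ray("top",[Z(*c[i])],.074))
a=cv2.resize(cv2.imread("pics/s10.png")[190:260,220:300],None,fx=8,fy=8,interpolation=cv2.INTER_CUBIC);cv2.imwrite("pics/s10z.png",a)
E
```

```text
Traceback (most recent call last):
  File "h.py", line 15, in proj
    K,D,Rm,p=cam(n); c=(np.array(X,float).reshape(-1,3)-p)@Rm
             ~~~^^^
  File "h.py", line 5, in cam
    c=camera_info(n); o=np.array(c["orientation"],float)
ValueError: time passes only in moves, steps and waits
```

```bash
sed -i 's/^def cam(n)/from functools import lru_cache\n@lru_cache\ndef cam(n)/' h.py; python3 - <<'E'
from h import *
from scipy.optimize import minimize
ang=lambda v:np.degrees(np.arctan2(v[1],v[0]))
def fit(f,th0):
    g=cv2.imread(f,0); S=6; x0,y0=270,160
    k=cv2.resize(g[160:240,270:350],None,fx=S,fy=S,interpolation=cv2.INTER_LINEAR).astype(np.float32)
    k=cv2.GaussianBlur(k,(0,0),2)
    def outline(p,e=0):
        c=np.radians(p[2]);rn=p[3]/1e3;dn=.064-rn;ph=np.arccos((.034-rn)/dn);rn+=e
        t1=np.linspace(-ph,ph,40);t2=np.linspace(ph,2*np.pi-ph,110)
        l=np.linspace(0,1,60)[1:-1,None]; A=np.c_[dn+rn*np.cos(t1),rn*np.sin(t1)];B=(.034+e)*np.c_[np.cos(t2),np.sin(t2)]
        P=np.r_[A,A[-1]*(1-l)+B[0]*l,B,B[-1]*(1-l)+A[0]*l]
        P=P@np.array([[np.cos(c),np.sin(c)],[-np.sin(c),np.cos(c)]])+np.array(p[:2])/1e3
        q=((proj("top",np.c_[P,np.full(len(P),.034)])-[x0,y0]+.5)*S-.5).astype(np.float32)
        return cv2.remap(k,q[:,:1],q[:,1:],1)
    cost=lambda p:-np.mean(np.clip(outline(p,-.0015)-outline(p,.0015),-20,90))
    r=min((minimize(cost,[444.6,-420.9,t,10],method="Nelder-Mead") for t in th0),key=lambda r:r.fun)
    return r.x.round(2),r.fun
print(fit("pics/t10.png",[16,20,24]), fit("pics/top0.png",[99,102,105]))
Z=lambda x,y:[200+(x+.5)/5-.5,140+(y+.5)/5-.5]
g=cv2.imread("pics/t10.png")
gz=cv2.resize(g[140:240,200:360],None,fx=5,fy=5,interpolation=cv2.INTER_CUBIC).max(2)
m=(gz<52).astype(np.uint8);n,l,st,c=cv2.connectedComponentsWithStats(m)
for i in range(1,n):
    if 500<st[i,4]<9000 and c[i][0]>500 and c[i][1]>220:
        cnt=cv2.findContours((l==i).astype(np.uint8),0,1)[0][0];bx=cv2.boxPoints(cv2.minAreaRect(cnt))
        w=ray("top",[Z(*p) for p in bx],.074);print(st[i],[ang(w[(j+1)%4]-w[j])%90 for j in range(4)],ray("top",[Z(*c[i])],.074))
a=cv2.resize(cv2.imread("pics/s10.png")[190:260,220:300],None,fx=8,fy=8,interpolation=cv2.INTER_CUBIC);cv2.imwrite("pics/s10z.png",a)
E
```

```text
(array([ 444.35, -421.  ,   22.21,   10.01]), np.float64(-79.44380187988281)) (array([ 444.24, -421.05,  101.87,   10.06]), np.float64(-64.44905090332031))
[ 563  291  121   74 2366] [np.float64(22.02443592751868), np.float64(21.830626750897267), np.float64(21.990112274080687), np.float64(21.94187571223962)] [[ 0.44678676 -0.42332332  0.074     ]]
```

View pics/s10z.png

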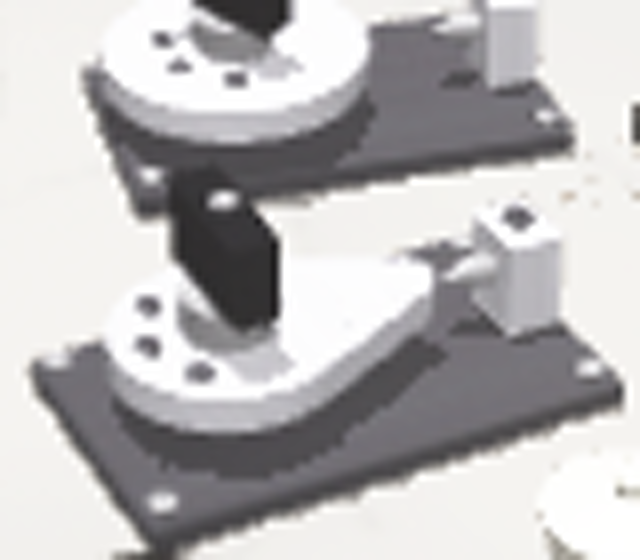

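The outline fit puts the nose at 22.2° and the pointer at 21.8 to 22.8°, so it is aligned within about 0.01 rad. Last, a check that the round wheel hasn't moved, then hand in.

```bash
python3 - <<'E'
from h import *
a,b=[cv2.imread(f"pics/{f}.png",0)[150:240,200:270].astype(int) for f in("top0","t10")]
print("round wheel maxdiff",abs(a-b).max(),abs(a-b).mean()); print(job.finish_job())
E
```

```text
round wheel maxdiff 5 0.8136507936507936
the job is handed in; nothing more can be done
None
```

I turned the cam clockwise about 80° in one smooth grasp, at no more than about 0.9 rad/s. Then I let go, backed the arm clear and handed the job in at about 9 s of the 40 s allowed.

- **First grip:** the first close stopped at 25 mm with about 5 N upward, probably on the round hub under the bar. I opened, rose 7 mm and gripped the bar properly (opening 15 mm) before turning.
- **Cam position:** after release, the outline fit in the top view put the nose at 22.2°. The pointer read 21.8° from its tip and 22.8° from the stand plate and block. The cam is therefore within about 0.01 rad, and the two pointer readings differ by 1°. The side view also shows the nose at the tip with a small gap.
- **Round wheel:** before and after pictures differ only by noise, so it was not turned.
- **Forces:** the contact readings I took stayed at about 7 N or less.

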